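# Try the folding stay of the lidded box

## Task

The folding stay on one of the two wooden boxes has just been fitted and needs trying out. Raise that box's lid by its bar handle until the stay pulls straight and locks, and let go so that the lid stands open by itself; then press the stay's knee down to break it and let the lid come down until it is fully shut. Leave the other box, which has no stay, closed.

Things in the scene. Friction and masses are not known exactly. Their poses are not given: they have to be found in the camera images.
- stay_box: Fixed wooden box, hinged lid and, on its -y side, a steel folding stay. 170 (x) x 180 (y) x 100 mm high under the lid. Origin: centre of underside; x points to the rear (hinge) edge, z up. Lid: 12 mm board, 170 x 180 mm, hinged along y at x = +85, z = 100 mm. Stay: two flat links, 84 mm between pivots, at y = -94 to -102 mm; lower pivot x = -80, z = 85 mm; upper one on the lid 80 mm before the hinge.
- lid_handle (a point): Centre of the lid's handle, a 12 mm round steel bar along y, 110 mm long with a bracket at each end; it swings with the lid and turns between fingers that pinch it from above. Lid shut: box frame x = -130, y = 0, z = 106 mm, i.e. 215 mm before the hinge and 6 mm above it; 45 mm from bar centre to the lid's front edge. Raising takes 3 to 6 N here.
- push_bar (a point): On the axis of the push bar at the stay's knee: 14 mm round steel bar from y = -96 to -162 mm (box frame); this point is at y = -142. Lid shut: x = -25, z = 22 mm; stay locked: x = -14, z = 137 mm. To break the locked stay press it from above (2 to 6 N) 30 to 35 mm down (20 springs back); it also goes up to 20 mm to the rear (+x). Then the lid sinks shut by itself in about 4 s, damped.
- stay_lid (a joint): Lid angle of the box with the stay, rad: 0 shut, grows as it is raised, 1.257 with the stay straight and taut (a firm stop), about 1.248 standing on the locked stay. Lid about 0.45 kg.
- stay_knee (a joint): Knee angle of the stay, rad: 0 folded (lid shut), 2.06 straight, 2.23 locked. A light spring straightens it: when the lid is pulled up until the stay is taut, the knee passes 10 degrees beyond straight (upwards) onto a stop and then carries the lid.
- plain_lid (a joint): Lid angle of the other wooden box, 150 x 160 x 90 mm, same kind of handle but no stay, a remote lying on it; rad, 0 shut.

How it is judged:
On the way:
1. the lid stands open on its locked stay, with the gripper off the box (value of joint stay_lid above 1.2 rad and value of joint stay_knee above 2.14 rad and contact force between the fingers and stay_box below 0.2 N), for 0.3 s.
At the end, for the whole second after the job is handed in: The lid of the box with the stay is shut again (within 0.05 rad) and at rest, its stay folded (knee below 0.2 rad), and the other box is still shut (within 0.05 rad) (value of joint each of stay_lid, plain_lid below 0.05 rad and velocity of joint stay_lid between -0.05 and 0.05 rad/s and value of joint stay_knee below 0.2 rad); the robot touches nothing.
It fails at once if the other box's lid is raised (more than 0.12 rad) (value of joint plain_lid above 0.12 rad).
It also fails if it takes over 51 s, if anything falls off the work surface, if the arm or the gripper's body presses on something with over 40 N, if the wrist force passes 120 N, or if a joint passes its speed limit or range.

## Robot

A 7-joint arm with a two-finger parallel gripper is mounted at the origin on the work surface. World frame = base frame: x ahead of the robot, y to its left, z up, the work surface at z = 0. Lengths are in m, angles in rad, forces in N, time in s.
With the tool pointing down it reaches from about 0.425 to 0.875 m from the base axis. Payload 4.7 kg.
Tool frame: the origin (TCP) lies at the very end of the fingers, on their centre line; the grasp point (between the pads) lies 19 mm behind it; z points along the fingers, y is the direction in which the jaws open and shut (so a half turn about z gives the same grasp; the last joint's range is limited). The gripper opens to 87 mm and grips with 3 to 60 N. Pads are 19 mm wide; open, the fingers measure 117 mm over their backs; the gripper's body (75 mm by 190 mm) begins 51 mm behind the grasp point.
Start: joints at [1.124, 0.321, -0.07, 1.45, 0.023, 1.371, -0.057], TCP at [0.289, -0.582, 0.223] pointing down, gripper open.
Joint ranges: [-2.86, 2.86], [-0.3, 2.09], [-1.38, 1.24], [0.06, 2.45], [-1.56, 4.7], [0.09, 2.05], [-2.69, 2.69]. Speed limits (rad/s): [2.57, 2.57, 3.14, 3.14, 3.14, 3.14, 3.14].

## Interface

Orientations are given as a unit quaternion [x, y, z, w].
In Python, from bench import robot, optics gives the robot as it stands.
- The arm moves only by the tool arm_command, never from a script. Its argument "targets" is a list of rows, each a list of 2 entries, a list of its own where there are three numbers: the shift along the tool's x, y, z in cm, then the turn about the tool's z in rad. A call has 1 to 12 rows; each row is the pose to reach, as a shift and turn from the pose commanded when the call began, along the tool's axes at that moment; what a row does not reach only later rows make up. A row lasts 1/12 s, in which the tool goes at most 41.7 mm and 7.16 degrees, less where a joint would pass 70% of its speed; a pose out of reach is approached as far as the arm can. A call with a gripper value outside its range is refused whole. "grip" is the opening, from 0 (shut) to 1 (fully open), set as the call begins (left out, the last holds). The fingers move at their own pace and stop on an object; the grip force is fixed at half the most. Time passes only in rows, so rows that repeat a pose let the fingers close. It gives the time, the measured TCP pose, the force and the opening at its end, in the units of the state.
- robot.get_state(): the state, without advancing time (a new reading comes with each control period).
- optics.grab_frame(name): name is "side" or "top" or "wrist"; returns the picture (400x640x3 uint8, blue, green, red); there is no depth.
- optics.camera_info(name): a dict with "fov_y" (degrees; the focal length in pixels is half the picture's height over the tangent of half this angle, whatever the lens; pixels are square), "cx", "cy" (the principal point, pixels), "position" and "rotation" of the camera in the world; the wrist camera has in their place "T_tool_cam" (4x4, takes a point from camera to tool coordinates, whose origin is the TCP and whose axes are the flange's). Camera axes: x right, y down, z forward; pixel columns grow to the right and rows downward; lengths in m; the calibration is good to about 2 mm. A picture is of the moment at which its call begins: read the wrist's pose just before it. camera_info takes no time and is no camera call.
- robot.job_done(): hands the job in, once; it reports no verdict.
The state is a dict: "clock": time; "joints": joint angles; "qd": joint speeds; "joint_torque": joint torques, N m; "tcp_pos": TCP position; "tcp_rot": TCP orientation; "ft_force": force on the tool from outside, world axes, zero at the start; "wrist_torque": the same for the moment, N m; "gripper_width": finger opening in m.
Only numpy, scipy, OpenCV 4.12 (cv2) and the standard library are available. Lean on these libraries where they do the work, as an engineer would, in place of code of your own. Each camera call takes 0.05 s, during which the arm holds its last target.

## Working session

There is one attempt and no reset: what is moved stays moved. The work goes in short steps, Python scripts to look and compute and a tool call to move; the robot and the scene stay as the last step left them, time stands still between calls to the robot, and variables do not carry over. Pictures are saved under pics/ and viewed, and the job is handed in when it is done.

Besides the shell and the picture viewer there is one more tool, called after "Emit:" as name([rows], argument=value, ...), one row to a line, values as JSON. arm_command: Moves the arm, as the interface text tells. Its arguments: {"type":"object","properties":{"targets":{"type":"array"},"grip":{"type":"number"}},"required":["targets"]}

```bash
ls; mkdir -p pics
python3 - <<'E'
from bench import robot, optics
import cv2
for n in ("side","top","wrist"):
    im=optics.grab_frame(n); cv2.imwrite(f"pics/{n}0.png",im)
    print(n,optics.camera_info(n))
print(robot.get_state())
E
```

```text
pics
side {'fov_y': 56.41471336419046, 'cx': 316.7662846503378, 'cy': 202.9846596276852, 'position': array([0.17084387, 0.43697736, 0.73171702]), 'rotation': array([-0.29203428,  0.87480059, -0.36329075,  0.13213531])}
top {'fov_y': 49.83024076822279, 'cx': 320.6218821349234, 'cy': 195.44958348505574, 'position': array([ 0.46316319, -0.08358841,  0.89662385]), 'rotation': array([-0.70300057,  0.70762007, -0.04565699,  0.05458466])}
wrist {'fov_y': 67.47645560278258, 'cx': 317.2440750233472, 'cy': 197.71404459229328, 'T_tool_cam': array([[ 6.75826513e-04, -9.66283414e-01, -2.57479916e-01,
         6.99572631e-02],
       [ 9.99999098e-01,  3.54138510e-04,  1.29574275e-03,
        -3.74250646e-04],
       [-1.16087118e-03, -2.57480559e-01,  9.66282782e-01,
        -1.62915540e-01],
       [ 0.00000000e+00,  0.00000000e+00,  0.00000000e+00,
         1.00000000e+00]])}
{'clock': 0.15, 'joints': array([ 1.1240996 ,  0.32164853, -0.07008746,  1.45137825,  0.02261703,
        1.37081055, -0.05686568]), 'qd': array([ 0.00046883, -0.00209344,  0.00023382, -0.00222561, -0.0006727 ,
       -0.0005871 ,  0.00070341]), 'joint_torque': array([-8.79583276e-04, -4.91796005e+01, -4.05071341e-01, -3.12878966e+01,
       -6.40106387e-02,  4.04995400e-02,  1.28041333e-04]), 'tcp_pos': array([ 0.28880017, -0.58185512,  0.22172381]), 'tcp_rot': array([ 9.73567899e-01,  2.28396616e-01, -2.15748495e-04, -6.96461364e-04]), 'ft_force': array([0.06543188, 0.71320681, 0.70668605]), 'wrist_torque': array([0.03460168, 0.0224688 , 0.06822332]), 'gripper_width': 0.08734182617801065}
```

View pics/side0.png

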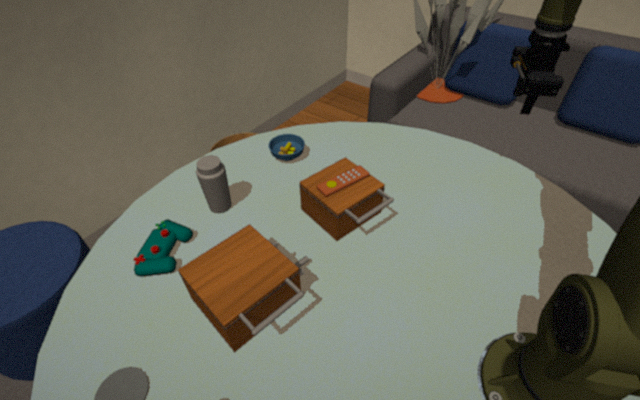

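View pics/top0.png

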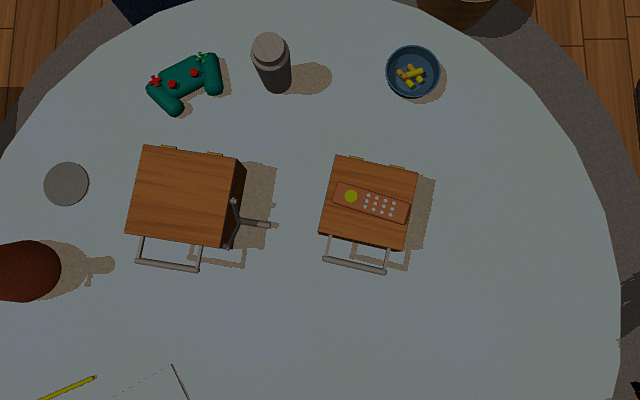

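View pics/wrist0.png

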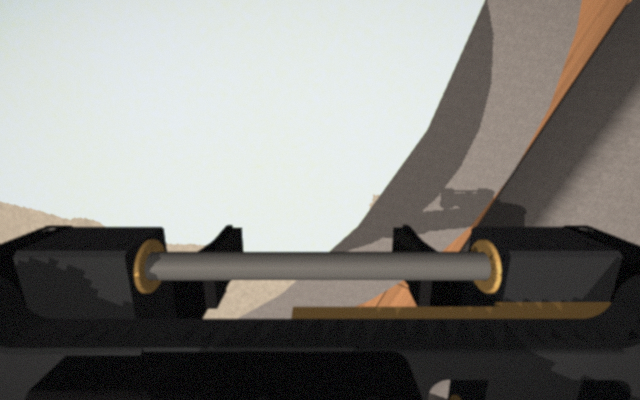

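The top view shows the stay box on the left: lid corners near (144,145), (240,158), (222,248) and (126,236), handle bar from (136,264) to (199,270), and push bar tip near (270,224). The plain box with the remote is on the right. Next I measure these.

```bash
cat > h.py <<'E'
import numpy as np, cv2
from scipy.spatial.transform import Rotation as R
from bench import robot, optics
def cam(n, st=None):
    i=optics.camera_info(n); f=200/np.tan(np.radians(i['fov_y'])/2)
    if n=='wrist':
        T=i['T_tool_cam']; Rt=R.from_quat(st['tcp_rot']).as_matrix()
        return f,i['cx'],i['cy'],np.array(st['tcp_pos'])+Rt@T[:3,3],Rt@T[:3,:3]
    return f,i['cx'],i['cy'],i['position'],R.from_quat(i['rotation']).as_matrix()
def ray(c,u,v):
    d=c[4]@np.array([(u-c[1])/c[0],(v-c[2])/c[0],1]); return c[3],d
def onz(c,u,v,z):
    p,d=ray(c,u,v); return p+d*(z-p[2])/d[2]
def proj(c,P):
    q=c[4].T@(np.array(P)-c[3]); return np.array([c[1]+c[0]*q[0]/q[2],c[2]+c[0]*q[1]/q[2]])
E
cat > a.py <<'E'
from h import *
im=cv2.imread('pics/top0.png'); c=cam('top')
cv2.imwrite('pics/crop0.png',cv2.resize(im[130:290,110:290],None,fx=3.5,fy=3.5,interpolation=cv2.INTER_CUBIC))
for n,p in dict(a=(144,145),b=(240,158),c=(222,248),d=(126,236)).items(): print(n,onz(c,*p,.112).round(4))
for p in((136,264),(199,270)): print(onz(c,*p,.106).round(4))
im=cv2.imread('pics/side0.png')
cv2.imwrite('pics/crop1.png',cv2.resize(im[210:360,170:340],None,fx=3.5,fy=3.5,interpolation=cv2.INTER_CUBIC))
E
python3 a.py
```

```text
a [0.6737 0.258  0.112 ]
b [0.6471 0.0763 0.112 ]
c [0.4803 0.1056 0.112 ]
d [0.5031 0.2821 0.112 ]
[0.4524 0.2636 0.106 ]
[0.441  0.1479 0.106 ]
```

View pics/crop0.png

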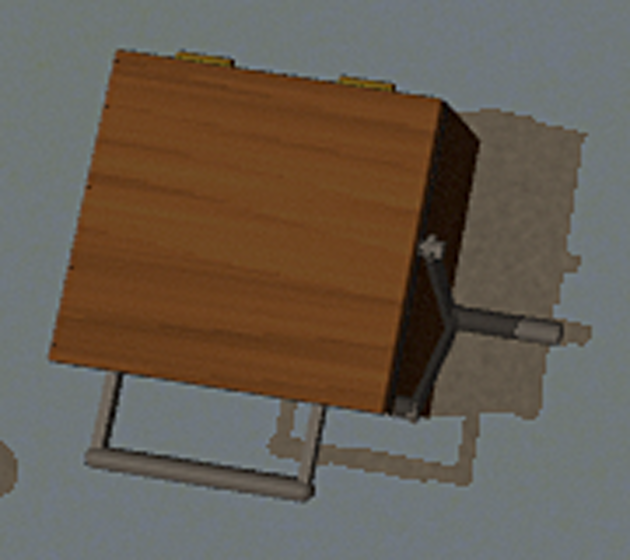

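View pics/crop1.png

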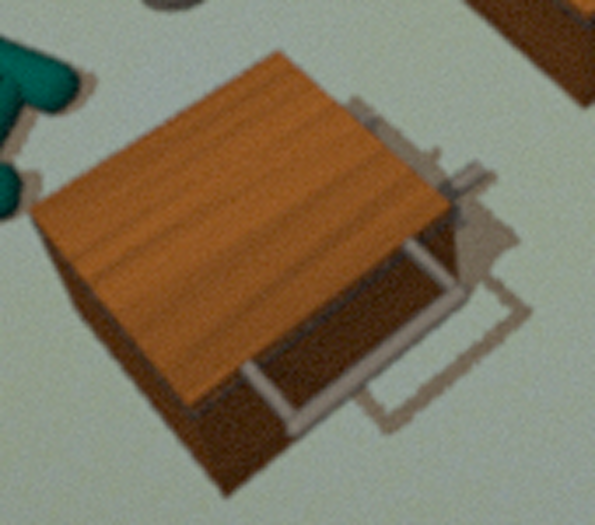

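```bash
cat > b.py <<'E'
from h import *
from scipy.optimize import least_squares
ct,cs=cam('top'),cam('side')
L=np.array([[85,90,112],[85,-90,112],[-85,-90,112],[-85,90,112],[-130,56,106],[-130,-56,106]])/1e3
T=[(118,50),(441,98),(387,412),(50,360),(96,459),(303,491)]
T=[(u/3.5+110-.36,v/3.5+130-.36) for u,v in T]
S=[(32,211),None,(455,208),(190,405),(293,425),(462,290)]
S=[(279,52) if False else s for s in S]
# side view: rear-left / rear-right / front corners
S={0:(32,211),1:(280,50),2:(455,207),3:(190,405),4:(293,426),5:(462,290)}
S={k:(u/3.5+170-.36,v/3.5+210-.36) for k,(u,v) in S.items()}
def fr(q,P):
    c,s=np.cos(q[2]),np.sin(q[2]); return np.array([q[0]+c*P[0]-s*P[1],q[1]+s*P[0]+c*P[1],P[2]])
def res(q,m):
    r=[]
    for k in range(6):
        if m&1: r+=list(proj(ct,fr(q,L[k]))-T[k])
        if m&2: r+=list(proj(cs,fr(q,L[k]))-S[k])
    return np.array(r)
for m in(1,2,3):
    s=least_squares(res,[.57,.18,-.14],args=(m,)); print(m,s.x.round(4),s.fun.reshape(-1,2).round(1).tolist())
q=s.x
for n,P in dict(handle=[-.13,0,.106],push_shut=[-.025,-.142,.022],push_lock=[-.014,-.142,.137],hinge=[.085,0,.1]).items():
    print(n,fr(q,P).round(4),proj(ct,fr(q,P)).round(1))
for th in(0.4,.8,1.257):
    a=th-np.arctan2(6,215)*-1; r=np.hypot(.215,.006)
    print(th,fr(q,[.085-r*np.cos(a),0,.1+r*np.sin(a)]).round(4))
st=robot.get_state(); print(R.from_quat(st['tcp_rot']).as_matrix().round(3),np.arctan2(*R.from_quat(st['tcp_rot']).as_matrix()[[1,0],0]))
E
python3 b.py
```

```text
1 [ 0.5785  0.1854 -0.1602] [[-0.7, -0.5], [0.8, -0.1], [-0.7, 0.7], [-0.8, 0.3], [0.3, -0.5], [1.1, -0.0]]
2 [ 0.5763  0.187  -0.1654] [[-1.3, -1.1], [0.2, -0.8], [-0.2, -0.9], [-0.2, 0.2], [1.2, 0.6], [0.1, 1.3]]
3 [ 0.5777  0.1861 -0.1624] [[-0.9, -0.2], [-1.4, -1.6], [0.5, 0.4], [-0.1, -1.4], [-1.2, 1.2], [-0.4, -1.7], [-1.3, 0.6], [-0.1, -0.6], [-0.2, -0.2], [1.3, -0.3], [0.6, 0.4], [-0.0, 0.4]]
handle [0.4494 0.2071 0.106 ] [166.8 265.5]
push_shut [0.53  0.05  0.022] [260.5 224.1]
push_lock [0.5409 0.0482 0.137 ] [251.8 213.1]
hinge [0.6616 0.1723 0.1   ] [191.1 152.4]
0.4 [0.4684 0.204  0.1893]
0.8 [0.518  0.1958 0.2584]
1.257 [0.6017 0.1821 0.3064]
[[ 0.896  0.445 -0.001]
 [ 0.445 -0.896  0.001]
 [-0.    -0.001 -1.   ]] 0.46086109719371604
```

```bash
cat >> h.py <<'E'
Q=np.array([.5777,.1861,-.1624])
def w(P,q=Q):
    c,s=np.cos(q[2]),np.sin(q[2]); return np.array([q[0]+c*P[0]-s*P[1],q[1]+s*P[0]+c*P[1],P[2]])
def shift(p0,yaw,P):
    c,s=np.cos(yaw),np.sin(yaw); d=np.array(P)-p0
    return (100*np.array([d[0]*c+d[1]*s,d[0]*s-d[1]*c,-d[2]])).round(2)
E
python3 - <<'E'
from h import *
p=np.array([.289,-.582,.223])
print(shift(p,.461,[.46,-.2,.30]),shift(p,.461,[.4494,.2071,.19]))
c=cam('top')
for u,v in((335,155),(319,235),(403,250),(418,172)): print(onz(c,u,v,.102).round(3))
print(onz(c,323,258,.1),onz(c,386,270,.1))
E
```

```text
[ 32.31 -26.61  -7.7 ] [ 49.47 -63.54   3.3 ]
[ 0.654 -0.101  0.102]
[ 0.503 -0.07   0.102]
[ 0.475 -0.224  0.102]
[ 0.62  -0.257  0.102]
[ 0.46127192 -0.07753026  0.1       ] [ 0.43901266 -0.19208006  0.1       ]
```

Emit:
arm_command([
  [[32.3, -26.6, -7.7], -0.3],
  [[32.3, -26.6, -7.7], -0.3],
  [[32.3, -26.6, -7.7], -0.3],
  [[32.3, -26.6, -7.7], -0.3],
  [[32.3, -26.6, -7.7], -0.3],
  [[32.3, -26.6, -7.7], -0.3],
  [[32.3, -26.6, -7.7], -0.3],
  [[32.3, -26.6, -7.7], -0.3],
  [[32.3, -26.6, -7.7], -0.3],
  [[32.3, -26.6, -7.7], -0.3],
  [[32.3, -26.6, -7.7], -0.3],
  [[32.3, -26.6, -7.7], -0.3],
], grip=0.46)

```text
clock: 1.15
tcp_pos: [0.4619, -0.1961, 0.3005]
tcp_rot: [0.927, 0.375, 0.001, 0.0]
ft_force: [1.0, -0.0, 0.2]
gripper_width: 0.04
```

```bash
cat > s.py <<'E'
from h import *
st=robot.get_state(); M=R.from_quat(st['tcp_rot']).as_matrix(); yaw=np.arctan2(M[1,0],M[0,0])
def box(p,q=Q):
    c,s=np.cos(q[2]),np.sin(q[2]); d=np.array(p)-[q[0],q[1],0]; return np.array([c*d[0]+s*d[1],-s*d[0]+c*d[1],d[2]])
if __name__=='__main__':
    print(round(st['clock'],2),st['tcp_pos'].round(4),'box',box(st['tcp_pos']).round(4),'yaw',round(yaw,4),M[:,2].round(3),'F',st['ft_force'].round(1),round(st['gripper_width'],4),st['joints'].round(2))
E
python3 s.py; python3 -c "
from s import *
print(shift(st['tcp_pos'],yaw,w([-.13,0,.19])), yaw-(Q[2]+np.pi/2))"
```

```text
1.15 [ 0.4619 -0.1961  0.3005] box [-0.0524 -0.3959  0.3005] yaw 0.7688 [ 0.002 -0.    -1.   ] F [ 1.  -0.   0.2] 0.04 [ 0.77 -0.01 -0.42  1.67 -0.    1.48 -0.45]
[ 27.13 -29.85  11.05] -0.6396336369400503
```

Emit:
arm_command([
  [[27.2, -30.0, 0], -0.64],
  [[27.2, -30.0, 0], -0.64],
  [[27.2, -30.0, 0], -0.64],
  [[27.2, -30.0, 0], -0.64],
  [[27.2, -30.0, 5], -0.64],
  [[27.2, -30.0, 8], -0.64],
  [[27.2, -30.0, 11], -0.64],
  [[27.2, -30.0, 11], -0.64],
  [[27.2, -30.0, 11], -0.64],
  [[27.2, -30.0, 11], -0.64],
  [[27.2, -30.0, 11], -0.64],
  [[27.2, -30.0, 11], -0.64],
])

```text
clock: 2.15
tcp_pos: [0.4483, 0.2065, 0.1872]
tcp_rot: [0.763, 0.646, -0.001, -0.002]
ft_force: [0.4, -0.7, 0.1]
gripper_width: 0.0402
```

Run:
```python
from s import *
print(st['tcp_pos'].round(4),box(st['tcp_pos']).round(4),yaw)
im=optics.grab_frame('wrist'); cv2.imwrite('pics/wrist1.png',im)
im=optics.grab_frame('top'); cv2.imwrite('pics/top1.png',im)
print(proj(cam('wrist',st),w([-.13,0,.106])),proj(cam('wrist',st),w([-.13,.055,.106])),proj(cam('wrist',st),w([-.085,.09,.112])))
```

```text
[0.4483 0.2065 0.1872] [-0.131  -0.0008  0.1872] 1.405670987356228
[319.11052145 202.59751697] [319.08017728 136.48125968] [379.07623232  89.30516642]
```

View pics/wrist1.png

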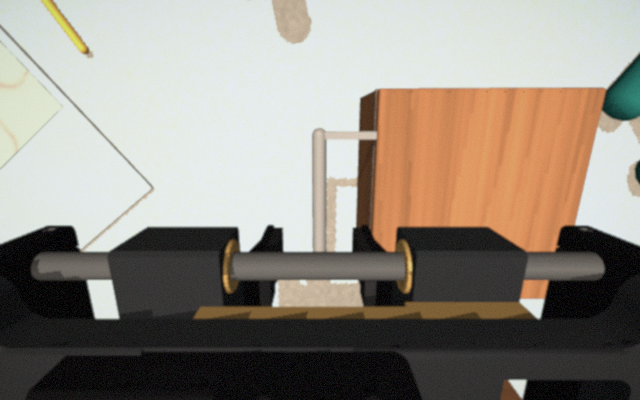

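The wrist view shows the bar vertical at u≈319, against a predicted 319, between the fingers and clear of the lid edge (u≈376). I lower onto it and close the gripper.

Emit:
arm_command([
  [[0, 0.1, 3], 0],
  [[0, 0.1, 6], 0],
  [[0, 0.1, 9], 0],
  [[0, 0.1, 10], 0],
  [[0, 0.1, 10], 0],
  [[0, 0.1, 10], 0],
  [[0, 0.1, 10], 0],
])

```text
clock: 2.83
tcp_pos: [0.453, 0.2041, 0.0915]
tcp_rot: [0.765, 0.644, 0.001, 0.001]
ft_force: [-0.8, -0.0, -0.6]
gripper_width: 0.04
```

Emit:
arm_command([
  [[0, 0, 0], 0],
  [[0, 0, 0], 0],
  [[0, 0, 0], 0],
  [[0, 0, 0], 0],
  [[0, 0, 0], 0],
  [[0, 0, 0], 0],
], grip=0)

```text
clock: 3.33
tcp_pos: [0.4491, 0.2048, 0.0896]
tcp_rot: [0.764, 0.645, -0.002, -0.001]
ft_force: [-6.0, 0.8, 5.8]
gripper_width: 0.0112
```

```bash
python3 s.py; python3 -c "
from s import *
im=optics.grab_frame('top'); cv2.imwrite('pics/top2.png',im)
b=box(st['tcp_pos']); r=np.hypot(.215,.006); a0=np.arctan2(.006,.215)
for th in np.arange(0,1.31,.05):
    P=np.array([.085-r*np.cos(a0+th),0,.1+r*np.sin(a0+th)])-[-.13,0,.106]
    print(round(th,2),shift(st['tcp_pos'],yaw,st['tcp_pos']+w(P)-w([0,0,0])))
"
```

```text
3.33 [0.4491 0.2048 0.0896] box [-0.13   -0.0024  0.0896] yaw 1.4015 [-0.004 -0.001 -1.   ] F [-6.   0.8  5.8] 0.0112 [ 0.33  0.19 -0.87  1.96  0.16  1.07 -0.78]
0.0 [-0.  0. -0.]
0.05 [ 0.    0.06 -1.07]
0.1 [ 0.    0.17 -2.14]
0.15 [ 0.    0.33 -3.21]
0.2 [ 0.    0.55 -4.26]
0.25 [ 0.01  0.82 -5.3 ]
0.3 [ 0.01  1.14 -6.33]
0.35 [ 0.01  1.51 -7.34]
0.4 [ 0.01  1.93 -8.33]
0.45 [ 0.02  2.4  -9.29]
0.5 [  0.02   2.92 -10.23]
0.55 [  0.02   3.48 -11.15]
0.6 [  0.03   4.09 -12.04]
0.65 [  0.03   4.75 -12.89]
0.7 [  0.04   5.44 -13.71]
0.75 [  0.04   6.18 -14.49]
0.8 [  0.05   6.95 -15.24]
0.85 [  0.05   7.76 -15.95]
0.9 [  0.06   8.61 -16.61]
0.95 [  0.06   9.48 -17.24]
1.0 [  0.07  10.39 -17.82]
1.05 [  0.08  11.32 -18.35]
1.1 [  0.08  12.28 -18.83]
1.15 [  0.09  13.26 -19.27]
1.2 [  0.1   14.27 -19.66]
1.25 [  0.1   15.29 -19.99]
1.3 [  0.11  16.33 -20.28]
```

Emit:
arm_command([
  [[0, 0, -0.5], 0],
  [[0, 0.1, -1.1], 0],
  [[0, 0.2, -2.1], 0],
  [[0, 0.3, -3.2], 0],
  [[0, 0.5, -4.3], 0],
  [[0, 0.8, -5.3], 0],
  [[0, 1.1, -6.3], 0],
  [[0, 1.5, -7.3], 0],
  [[0, 1.9, -8.3], 0],
  [[0, 2.4, -9.3], 0],
  [[0, 2.9, -10.2], 0],
])

```text
clock: 4.3
tcp_pos: [0.4764, 0.2002, 0.1922]
tcp_rot: [0.764, 0.645, -0.003, -0.002]
ft_force: [-11.6, 1.9, 1.1]
gripper_width: 0.0111
```

```bash
python3 s.py; python3 -c "
from s import *
b=box(st['tcp_pos'])+[0,0,.019]; print('r',np.hypot(b[0]-.085,b[2]-.1),'th',np.arctan2(b[2]-.1,.085-b[0])-.028)"
```

```text
4.3 [0.4764 0.2002 0.1922] box [-0.1022 -0.0024  0.1922] yaw 1.4024 [-0.007 -0.001 -1.   ] F [-11.6   1.9   1.1] 0.0111 [ 0.37  0.13 -0.87  1.79  0.1   1.28 -0.69]
r 0.21774613556647937 th 0.5080628820488767
```

Emit:
arm_command([
  [[0, 0.4, -1.1], 0],
  [[0, 1.0, -2.0], 0],
  [[0, 1.6, -2.8], 0],
  [[0, 2.3, -3.7], 0],
  [[0, 3.1, -4.4], 0],
  [[0, 3.8, -5.2], 0],
  [[0, 4.7, -5.9], 0],
  [[0, 5.5, -6.6], 0],
  [[0, 6.4, -7.2], 0],
  [[0, 7.3, -7.8], 0],
  [[0, 8.2, -8.3], 0],
])

```text
clock: 5.22
tcp_pos: [0.5598, 0.1866, 0.278]
tcp_rot: [0.764, 0.645, -0.0, -0.0]
ft_force: [-7.4, 1.6, 7.7]
gripper_width: 0.0111
```

```bash
python3 s.py; python3 -c "
from s import *
b=box(st['tcp_pos'])+[0,0,.019]; print('r',np.hypot(b[0]-.085,b[2]-.1),'th',np.arctan2(b[2]-.1,.085-b[0])-.028)
optics.grab_frame; cv2.imwrite('pics/side3.png',optics.grab_frame('side'))"
```

```text
5.22 [0.5598 0.1866 0.278 ] box [-0.0178 -0.0024  0.278 ] yaw 1.4018 [-0.001  0.    -1.   ] F [-7.4  1.6  7.7] 0.0111 [ 0.33  0.26 -0.84  1.5   0.19  1.47 -0.68]
r 0.22220595580467797 th 1.0620232365205804
```

View pics/side3.png

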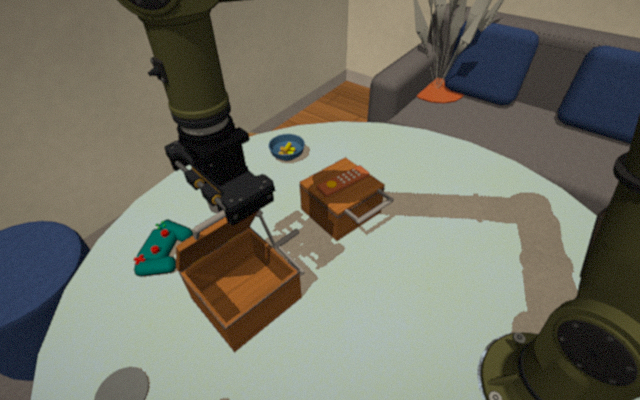

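The lid is at about 1.05 rad, still held by the bar, and the other box is untouched. I continue slowly to the stop.

Emit:
arm_command([
  [[0, 0.5, -0.2], 0],
  [[0, 0.9, -0.5], 0],
  [[0, 1.4, -0.8], 0],
  [[0, 1.9, -1.0], 0],
  [[0, 2.4, -1.2], 0],
  [[0, 2.9, -1.4], 0],
  [[0, 3.4, -1.6], 0],
  [[0, 3.8, -1.7], 0],
  [[0, 3.8, -1.7], 0],
])

```text
clock: 6.02
tcp_pos: [0.6003, 0.1798, 0.2944]
tcp_rot: [0.765, 0.644, 0.003, 0.001]
ft_force: [-1.2, 2.0, 7.2]
gripper_width: 0.0113
```

```bash
python3 s.py; python3 -c "
from s import *
b=box(st['tcp_pos'])+[0,0,.0165]; print('r',np.hypot(b[0]-.085,b[2]-.1),'th',np.arctan2(b[2]-.1,.085-b[0])-.028)"
```

```text
6.02 [0.6003 0.1798 0.2944] box [ 0.0233 -0.0026  0.2944] yaw 1.4002 [ 0.005  0.002 -1.   ] F [-1.2  2.   7.2] 0.0113 [ 0.3   0.34 -0.82  1.38  0.25  1.52 -0.68]
r 0.21968929415748875 th 1.258165794214906
```

Emit:
arm_command([
  [[0, 0.2, 0], 0],
  [[0, 0.4, -0.1], 0],
  [[0, 0.4, -0.1], 0],
])

```text
clock: 6.27
tcp_pos: [0.6014, 0.1796, 0.2947]
tcp_rot: [0.764, 0.645, 0.0, -0.001]
ft_force: [-7.4, 2.3, 7.4]
gripper_width: 0.011
```

Emit:
arm_command([
  [[0, 0.2, 0], 0],
  [[0, 0.4, -0.1], 0],
  [[0, 0.4, -0.1], 0],
])

```text
clock: 6.52
tcp_pos: [0.6022, 0.1795, 0.2949]
tcp_rot: [0.764, 0.646, -0.003, -0.003]
ft_force: [-14.7, 2.3, 8.5]
gripper_width: 0.0107
```

```bash
python3 s.py; python3 -c "
from s import *
b=box(st['tcp_pos'])+[0,0,.0165]; print('r',np.hypot(b[0]-.085,b[2]-.1),'th',np.arctan2(b[2]-.1,.085-b[0])-.028)
cv2.imwrite('pics/top4.png',optics.grab_frame('top'));cv2.imwrite('pics/side4.png',optics.grab_frame('side'))
c=cam('top'); print(proj(c,w([-.014,-.142,.137])),proj(c,w([-.014,-.162,.137])),proj(cam('side'),w([-.014,-.142,.137])))"
```

```text
6.52 [0.6022 0.1795 0.2949] box [ 0.0252 -0.0026  0.2949] yaw 1.4036 [-0.007  0.    -1.   ] F [-14.7   2.3   8.5] 0.0107 [ 0.29  0.36 -0.82  1.36  0.25  1.54 -0.68]
r 0.2197233903578375 th 1.267196328686423
[251.73048208 213.12226417] [262.80225456 214.86041039] [294.90810045 226.58891303]
```

View pics/top4.png

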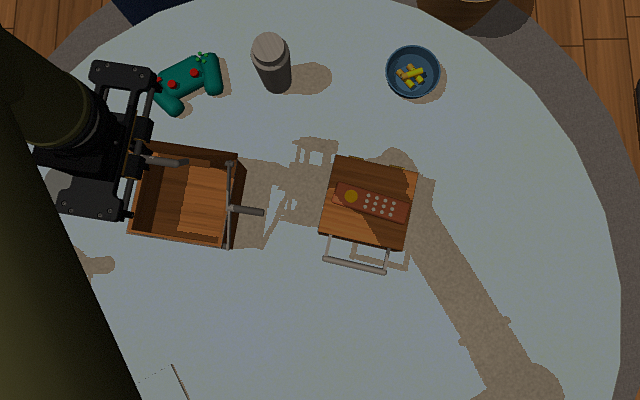

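View pics/side4.png

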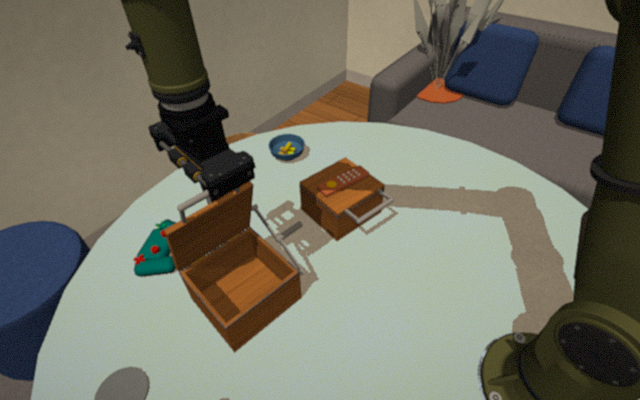

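The stop is firm: Fx is down to -14.7 N. The top view puts the push bar tip at (264,212), near the predicted locked (263,215). I ease back with the bar still held, to see whether the stay carries the lid.

Emit:
arm_command([
  [[0, -0.3, 0.1], 0],
  [[0, -0.6, 0.1], 0],
  [[0, -0.9, 0.2], 0],
  [[0, -1.2, 0.3], 0],
  [[0, -1.2, 0.3], 0],
  [[0, -1.2, 0.3], 0],
])

```text
clock: 7.12
tcp_pos: [0.5989, 0.18, 0.2939]
tcp_rot: [0.765, 0.644, 0.006, 0.003]
ft_force: [5.5, 4.1, 7.2]
gripper_width: 0.0113
```

```bash
python3 s.py; python3 -c "
from s import *
b=box(st['tcp_pos'])+[0,0,.0165]; print('r',np.hypot(b[0]-.085,b[2]-.1),'th',np.arctan2(b[2]-.1,.085-b[0])-.028)
cv2.imwrite('pics/crop5.png',cv2.resize(optics.grab_frame('top')[130:290,110:290],None,fx=3.5,fy=3.5,interpolation=cv2.INTER_CUBIC))"
```

```text
7.12 [0.5989 0.18   0.2939] box [ 0.0219 -0.0026  0.2939] yaw 1.399 [ 0.012  0.003 -1.   ] F [5.5 4.1 7.2] 0.0113 [ 0.3   0.33 -0.82  1.39  0.24  1.51 -0.68]
r 0.21968631389816076 th 1.2513977535856788
```

View pics/crop5.png

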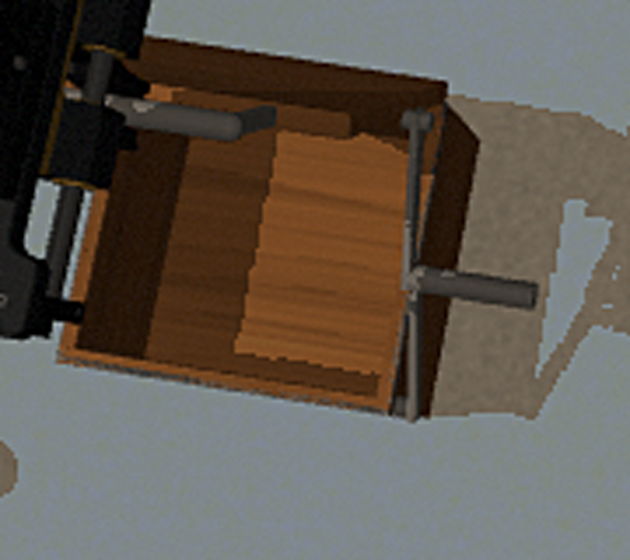

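Locked: the lid pushes back (+5.5 N) at 1.25 rad, and the push bar tip at (262.8,214) matches the locked prediction of (262.8,214.9). I go to a neutral position and release.

Emit:
arm_command([
  [[0, 0.3, 0], 0],
  [[0, 0.3, 0], 0],
])

```text
clock: 7.33
tcp_pos: [0.5994, 0.18, 0.294]
tcp_rot: [0.765, 0.644, 0.003, 0.001]
ft_force: [-2.0, 1.7, 10.9]
gripper_width: 0.0107
```

Emit:
arm_command([
  [[0, 0, 0], 0],
  [[0, 0, 0], 0],
  [[0, 0, 0], 0],
  [[0, 0, 0], 0],
  [[0, 0, 0], 0],
], grip=0.46)

```text
clock: 7.75
tcp_pos: [0.5974, 0.1784, 0.29]
tcp_rot: [0.765, 0.644, -0.0, 0.0]
ft_force: [0.2, 0.1, -0.8]
gripper_width: 0.0356
```

```bash
python3 s.py
```

```text
7.75 [0.5974 0.1784 0.29  ] box [ 0.0207 -0.0044  0.29  ] yaw 1.3997 [-0.    -0.001 -1.   ] F [ 0.2  0.1 -0.8] 0.0356 [ 0.3   0.34 -0.82  1.39  0.25  1.51 -0.68]
```

Emit:
arm_command([
  [[0, 0, -2], 0],
  [[0, 0, -5], 0],
  [[0, 0, -8], 0],
  [[0, 0, -10], 0],
  [[0, 0, -10], 0],
  [[0, 0, -10], 0],
])

```text
clock: 8.25
tcp_pos: [0.5975, 0.1795, 0.3913]
tcp_rot: [0.765, 0.644, 0.001, 0.0]
ft_force: [-0.1, 0.6, -1.0]
gripper_width: 0.0401
```

```bash
python3 s.py; python3 -c "
from s import *
cv2.imwrite('pics/side6.png',optics.grab_frame('side'))
cv2.imwrite('pics/crop6.png',cv2.resize(optics.grab_frame('top')[130:290,110:290],None,fx=3.5,fy=3.5,interpolation=cv2.INTER_CUBIC))
for P in([-.006,-.153,.36],[-.006,-.153,.19],[-.006,-.153,.15],[-.004,-.153,.144]): print(P,w(P).round(4),shift(st['tcp_pos'],yaw,w(P)))
print(Q[2]+np.pi/2-yaw)"
```

```text
8.25 [0.5975 0.1795 0.3913] box [ 0.0206 -0.0033  0.3913] yaw 1.4007 [ 0.002  0.    -1.   ] F [-0.1  0.6 -1. ] 0.0401 [ 0.26  0.34 -0.82  1.19  0.25  1.71 -0.67]
[-0.006, -0.153, 0.36] [0.547  0.0361 0.36  ] [-14.99  -2.55   3.13]
[-0.006, -0.153, 0.19] [0.547  0.0361 0.19  ] [-14.99  -2.55  20.13]
[-0.006, -0.153, 0.15] [0.547  0.0361 0.15  ] [-14.99  -2.55  24.13]
[-0.004, -0.153, 0.144] [0.549  0.0358 0.144 ] [-14.99  -2.35  24.73]
0.007674667402555624
```

View pics/crop6.png

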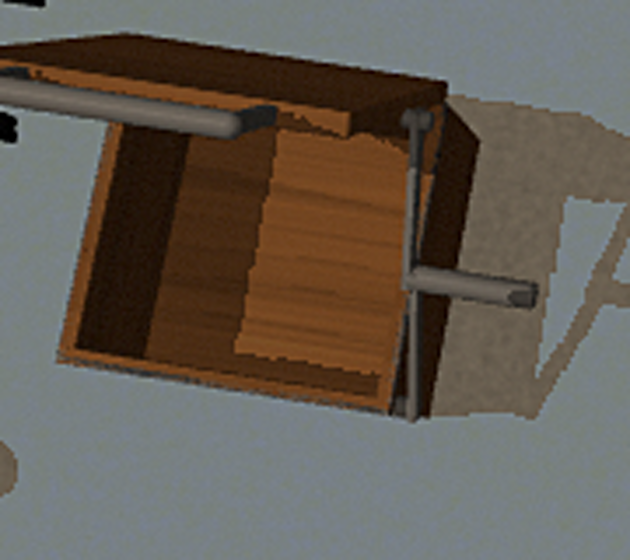

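View pics/side6.png

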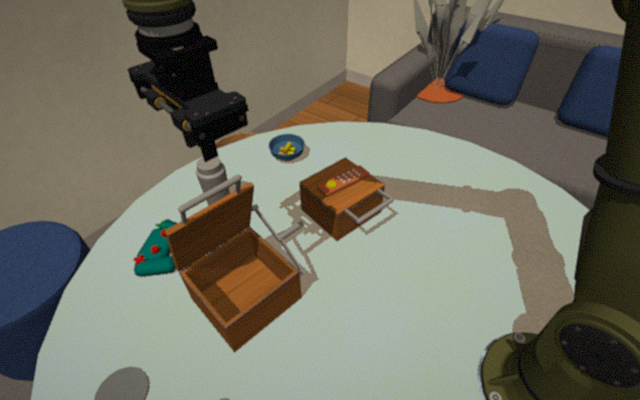

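The lid stands open alone and the stay is straight. The push bar tip is at crop (537,293), which is frame (263,213), close to predicted. Now I close the fingers and move above the push bar.

Emit:
arm_command([
  [[-4, -0.6, 0], 0],
  [[-8, -1.2, 0], 0],
  [[-12, -1.8, 0], 0],
  [[-15, -2.3, 0], 0],
  [[-15, -2.3, 0], 0],
  [[-15, -2.3, 4], 0],
  [[-15, -2.3, 8], 0],
  [[-15, -2.3, 12], 0],
  [[-15, -2.3, 16], 0],
  [[-15, -2.3, 19], 0],
  [[-15, -2.3, 22], 0],
  [[-15, -2.3, 22], 0],
], grip=0)

```text
clock: 9.35
tcp_pos: [0.5436, 0.0345, 0.1631]
tcp_rot: [0.765, 0.645, -0.005, -0.004]
ft_force: [-1.2, -0.6, -1.3]
gripper_width: 0.0004
```

```bash
python3 s.py; python3 -c "
from s import *
cv2.imwrite('pics/side7.png',optics.grab_frame('side'))
cv2.imwrite('pics/wrist7.png',optics.grab_frame('wrist'))
cv2.imwrite('pics/crop7.png',cv2.resize(optics.grab_frame('top')[130:290,110:290],None,fx=3.5,fy=3.5,interpolation=cv2.INTER_CUBIC))"
```

```text
9.35 [0.5436 0.0345 0.1631] box [-0.0091 -0.1551  0.1631] yaw 1.4009 [-0.013  0.    -1.   ] F [-1.2 -0.6 -1.3] 0.0004 [ 0.57  0.22 -0.76  1.76  0.16  1.24 -0.4 ]
```

View pics/side7.png

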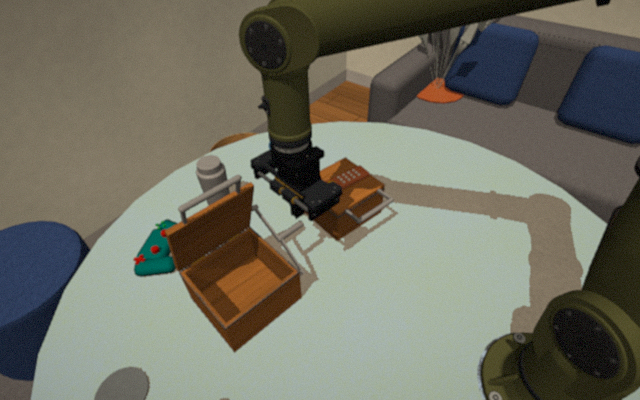

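View pics/wrist7.png

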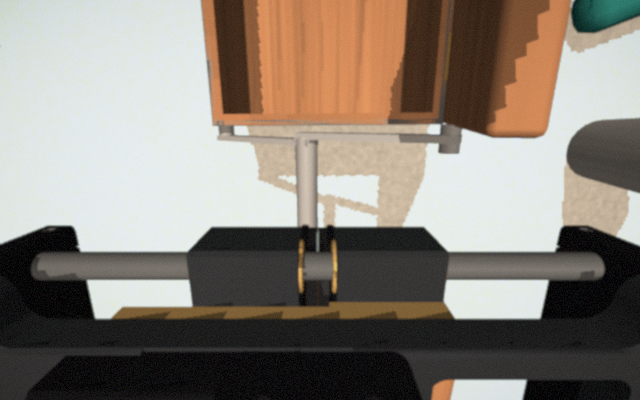

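View pics/crop7.png

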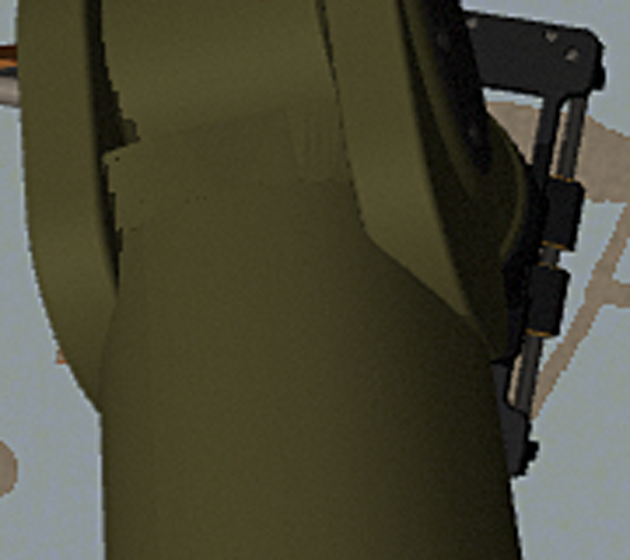

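The wrist view shows the bar at u≈307 under the closed fingertips (slit at u≈317), so it lies about 5 mm to the front side, within the tip width. I press while following the knee's arc.

Emit:
arm_command([
  [[0, -0.2, 1.0], 0],
  [[0, -0.2, 1.7], 0],
  [[0, 0, 2.2], 0],
  [[0, 0.2, 2.7], 0],
  [[0, 0.5, 3.2], 0],
  [[0, 0.7, 3.7], 0],
  [[0, 0.9, 4.2], 0],
  [[0, 1.1, 4.7], 0],
])

```text
clock: 10.17
tcp_pos: [0.5601, 0.0334, 0.123]
tcp_rot: [0.765, 0.644, -0.0, -0.0]
ft_force: [-0.1, -0.8, -0.4]
gripper_width: 0.0004
```

```bash
python3 s.py
```

```text
10.17 [0.5601 0.0334 0.123 ] box [ 0.0073 -0.1535  0.123 ] yaw 1.4007 [-0.  0. -1.] F [-0.1 -0.8 -0.4] 0.0004 [ 0.54  0.29 -0.75  1.78  0.21  1.16 -0.44]
```

```bash
python3 -c "
from s import *
cv2.imwrite('pics/side8.png',cv2.resize(optics.grab_frame('side')[130:330,130:400],None,fx=2.9,fy=2.9,interpolation=cv2.INTER_CUBIC))
cv2.imwrite('pics/wrist8.png',optics.grab_frame('wrist'))"; python3 s.py
```

```text
10.27 [0.5595 0.0333 0.1224] box [ 0.0067 -0.1537  0.1224] yaw 1.4007 [-0.002  0.    -1.   ] F [ 0.8  0.6 -0.1] 0.0003 [ 0.54  0.29 -0.75  1.78  0.21  1.16 -0.44]
```

View pics/side8.png

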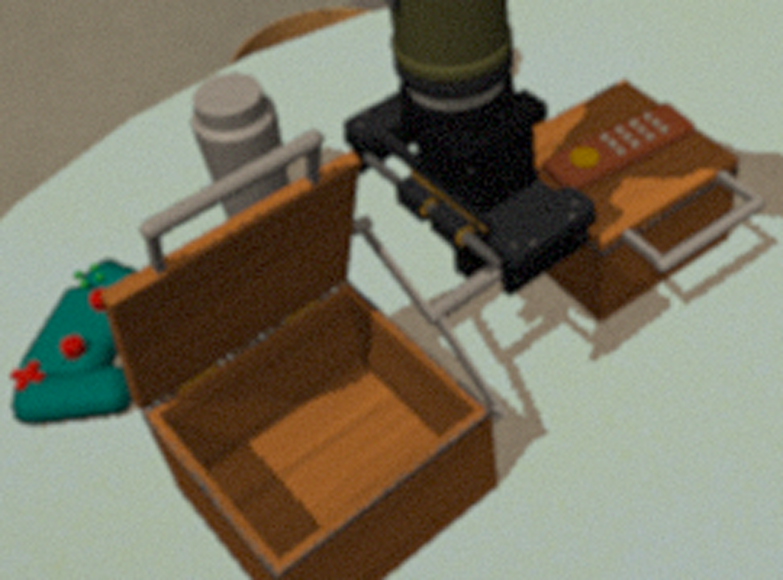

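View pics/wrist8.png

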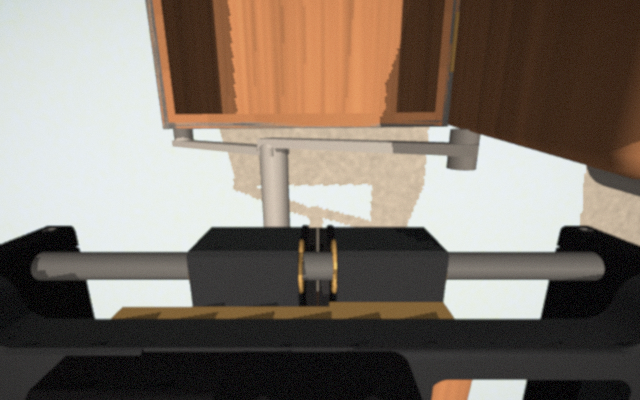

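I missed: the bar (u≈275) stands in front of the fingers, and the stay is still locked. The fingertips are thin, so I go up, centre on the bar at x=-14 mm and descend with a contact check.

Emit:
arm_command([
  [[0, 0, -2], 0],
  [[0, 0, -4.2], 0],
  [[0, -1, -4.2], 0],
  [[0, -2, -4.2], 0],
  [[0, -2, -4.2], 0],
  [[0, -2, -4.2], 0],
])

```text
clock: 10.77
tcp_pos: [0.5391, 0.0367, 0.1649]
tcp_rot: [0.764, 0.645, -0.001, 0.0]
ft_force: [0.8, 1.2, -0.0]
gripper_width: 0.0002
```

```bash
python3 -c "
from s import *
cv2.imwrite('pics/wrist9.png',optics.grab_frame('wrist'))"; python3 s.py
```

```text
10.82 [0.5395 0.0365 0.1648] box [-0.0135 -0.1538  0.1648] yaw 1.4007 [-0.001 -0.001 -1.   ] F [ 0.4  0.8 -0.8] 0.0002 [ 0.58  0.2  -0.77  1.78  0.14  1.23 -0.4 ]
```

View pics/wrist9.png

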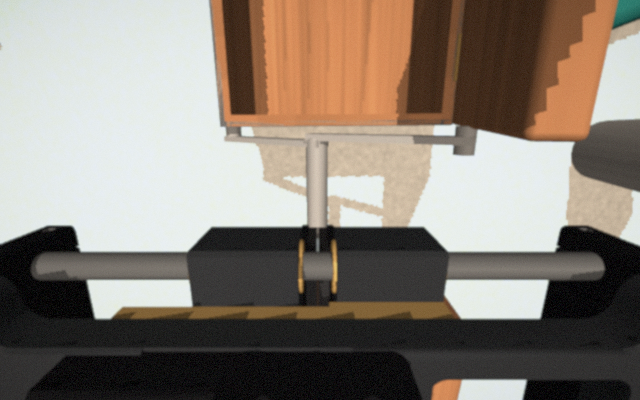

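Emit:
arm_command([
  [[0, 0, 1.0], 0],
  [[0, 0, 1.8], 0],
  [[0, 0, 2.1], 0],
  [[0, 0, 2.4], 0],
  [[0, 0.2, 2.6], 0],
])

```text
clock: 11.23
tcp_pos: [0.5423, 0.0363, 0.1392]
tcp_rot: [0.765, 0.644, -0.0, 0.0]
ft_force: [0.8, -1.1, 1.1]
gripper_width: -0.0
```

```bash
python3 s.py
```

```text
11.23 [0.5423 0.0363 0.1392] box [-0.0107 -0.1536  0.1392] yaw 1.4006 [-0. -0. -1.] F [ 0.8 -1.1  1.1] -0.0 [ 0.57  0.23 -0.76  1.8   0.17  1.18 -0.42]
```

Emit:
arm_command([
  [[0, 0.2, 0.4], 0],
  [[0, 0.4, 0.8], 0],
  [[0, 0.6, 1.1], 0],
])

```text
clock: 11.48
tcp_pos: [0.5481, 0.0356, 0.128]
tcp_rot: [0.765, 0.645, -0.0, -0.0]
ft_force: [1.7, 0.1, 1.3]
gripper_width: 0.0009
```

```bash
python3 s.py;  python3 -c "
from s import *
cv2.imwrite('pics/wrist10.png',optics.grab_frame('wrist'))"
```

```text
11.48 [0.5481 0.0356 0.128 ] box [-0.0049 -0.1533  0.128 ] yaw 1.4008 [-0.  0. -1.] F [1.7 0.1 1.3] 0.0009 [ 0.56  0.25 -0.76  1.8   0.19  1.16 -0.43]
```

View pics/wrist10.png

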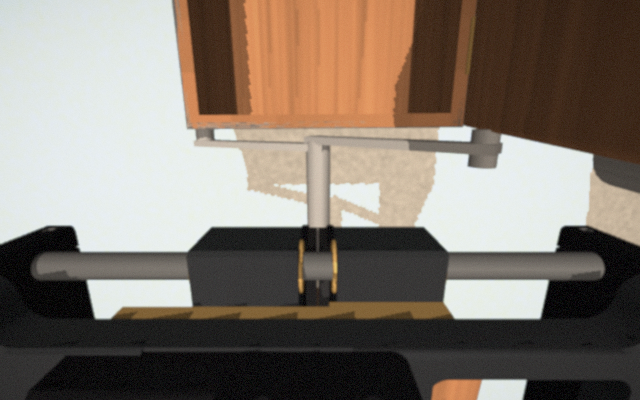

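The bar stays centred under the tip (u≈317) and moves with it. I press on.

Emit:
arm_command([
  [[0, 0.2, 0.5], 0],
  [[0, 0.4, 0.9], 0],
  [[0, 0.5, 1.3], 0],
  [[0, 0.7, 1.7], 0],
  [[0, 0.7, 2.0], 0],
])

```text
clock: 11.95
tcp_pos: [0.5551, 0.0343, 0.1079]
tcp_rot: [0.765, 0.645, -0.0, -0.0]
ft_force: [1.5, -0.4, 1.4]
gripper_width: 0.0005
```

```bash
python3 s.py;  python3 -c "
from s import *
cv2.imwrite('pics/wrist11.png',optics.grab_frame('wrist'))
cv2.imwrite('pics/side11.png',cv2.resize(optics.grab_frame('side')[130:330,130:400],None,fx=2.9,fy=2.9,interpolation=cv2.INTER_CUBIC))"
```

```text
11.95 [0.5551 0.0343 0.1079] box [ 0.0022 -0.1534  0.1079] yaw 1.4009 [-0.  0. -1.] F [ 1.5 -0.4  1.4] 0.0005 [ 0.54  0.29 -0.75  1.8   0.22  1.13 -0.45]
```

View pics/wrist11.png

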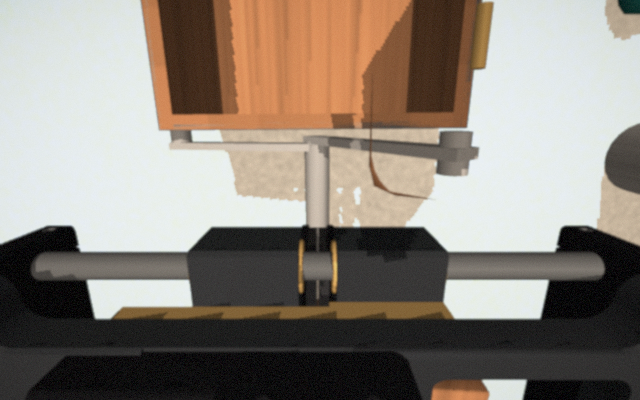

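View pics/side11.png

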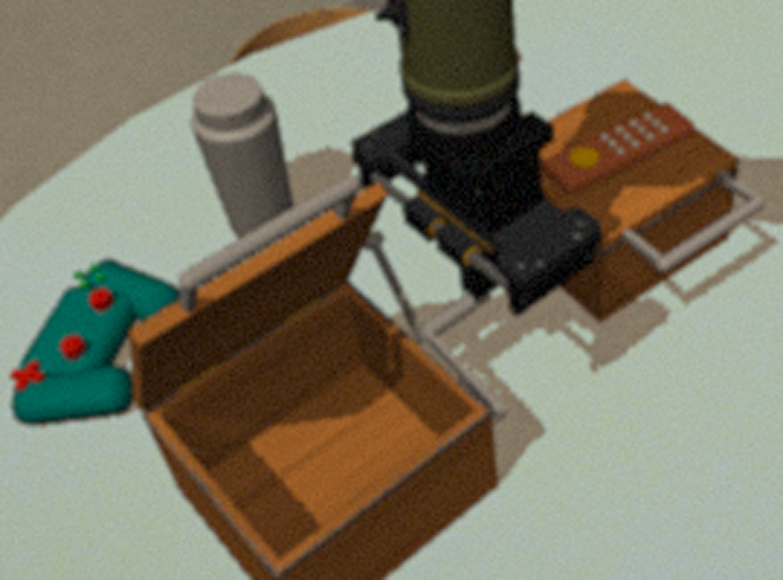

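The stay is broken and the lid is visibly sinking. I retreat outward and up while it comes down.

Emit:
arm_command([
  [[-1, 0, -0.5], 0],
  [[-3, 0, -1.5], 0],
  [[-5, 0, -4], 0],
  [[-6, 0, -8], 0],
  [[-6, 0, -12], 0],
  [[-6, 0, -16], 0],
  [[-6, 0, -20], 0],
  [[-6, 0, -20], 0],
  [[-6, 0, -20], 0],
])

```text
clock: 12.8
tcp_pos: [0.5458, -0.0252, 0.3116]
tcp_rot: [0.765, 0.644, 0.002, 0.002]
ft_force: [-1.0, -0.1, -0.5]
gripper_width: 0.0005
```

```bash
python3 s.py;  python3 -c "
from s import *
cv2.imwrite('pics/side12.png',cv2.resize(optics.grab_frame('side')[130:330,130:400],None,fx=2.9,fy=2.9,interpolation=cv2.INTER_CUBIC))"
```

```text
12.8 [ 0.5458 -0.0252  0.3116] box [ 0.0027 -0.2137  0.3116] yaw 1.4004 [ 0.005 -0.001 -1.   ] F [-1.  -0.1 -0.5] 0.0005 [ 0.68  0.12 -0.74  1.55  0.08  1.5  -0.23]
```

View pics/side12.png

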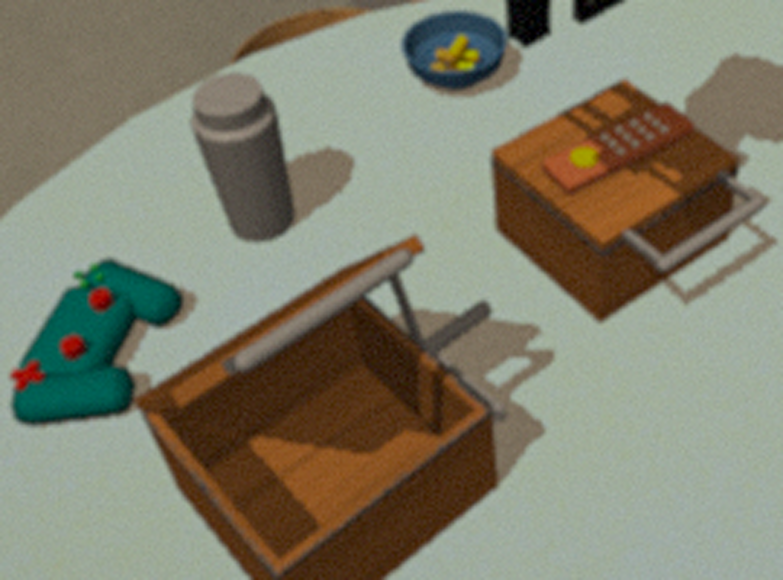

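The lid is sinking freely with the gripper clear. I wait about 4 s.

Emit:
arm_command([
  [[0, 0, -1], 0],
  [[0, 0, -1], 0],
  [[0, 0, -1], 0],
  [[0, 0, -1], 0],
  [[0, 0, -1], 0],
  [[0, 0, -1], 0],
  [[0, 0, -1], 0],
  [[0, 0, -1], 0],
  [[0, 0, -1], 0],
  [[0, 0, -1], 0],
  [[0, 0, -1], 0],
  [[0, 0, -1], 0],
])

```text
clock: 13.85
tcp_pos: [0.5448, -0.0248, 0.3186]
tcp_rot: [0.765, 0.645, -0.0, 0.0]
ft_force: [-0.1, 0.1, 0.3]
gripper_width: 0.0007
```

Emit:
arm_command([
  [[0, 0, 0], 0],
  [[0, 0, 0], 0],
  [[0, 0, 0], 0],
  [[0, 0, 0], 0],
  [[0, 0, 0], 0],
  [[0, 0, 0], 0],
  [[0, 0, 0], 0],
  [[0, 0, 0], 0],
  [[0, 0, 0], 0],
  [[0, 0, 0], 0],
  [[0, 0, 0], 0],
  [[0, 0, 0], 0],
])

```text
clock: 14.85
tcp_pos: [0.5448, -0.0248, 0.3185]
tcp_rot: [0.765, 0.645, -0.0, 0.0]
ft_force: [-0.5, 0.0, 0.2]
gripper_width: 0.0003
```

Emit:
arm_command([
  [[0, 0, 0], 0],
  [[0, 0, 0], 0],
  [[0, 0, 0], 0],
  [[0, 0, 0], 0],
  [[0, 0, 0], 0],
  [[0, 0, 0], 0],
  [[0, 0, 0], 0],
  [[0, 0, 0], 0],
  [[0, 0, 0], 0],
  [[0, 0, 0], 0],
  [[0, 0, 0], 0],
  [[0, 0, 0], 0],
])

```text
clock: 15.85
tcp_pos: [0.5448, -0.0248, 0.3185]
tcp_rot: [0.765, 0.644, -0.0, 0.0]
ft_force: [0.7, -0.3, -0.9]
gripper_width: 0.0006
```

Emit:
arm_command([
  [[0, 0, 0], 0],
  [[0, 0, 0], 0],
  [[0, 0, 0], 0],
  [[0, 0, 0], 0],
  [[0, 0, 0], 0],
  [[0, 0, 0], 0],
  [[0, 0, 0], 0],
  [[0, 0, 0], 0],
  [[0, 0, 0], 0],
  [[0, 0, 0], 0],
  [[0, 0, 0], 0],
  [[0, 0, 0], 0],
])

```text
clock: 16.85
tcp_pos: [0.5448, -0.0248, 0.3185]
tcp_rot: [0.765, 0.645, -0.0, 0.0]
ft_force: [0.3, -0.1, 0.5]
gripper_width: 0.0002
```

```bash
python3 s.py;  python3 -c "
from s import *
im=optics.grab_frame('side'); o=cv2.imread('pics/side0.png')
cv2.imwrite('pics/side13.png',cv2.resize(im[130:360,130:400],None,fx=2.6,fy=2.6,interpolation=cv2.INTER_CUBIC))
d=cv2.absdiff(im,o).max(2)[150:360,170:330]; print('diff>40 px vs start',(d>40).sum(), np.argwhere(d>40)[:5])"
```

```text
16.85 [ 0.5448 -0.0248  0.3185] box [ 0.0016 -0.2135  0.3185] yaw 1.4008 [ 0. -0. -1.] F [ 0.3 -0.1  0.5] 0.0002 [ 0.68  0.12 -0.74  1.54  0.08  1.52 -0.23]
diff>40 px vs start 5 [[ 19 156]
 [ 19 157]
 [ 20 158]
 [ 20 159]
 [ 21 159]]
```

View pics/side13.png

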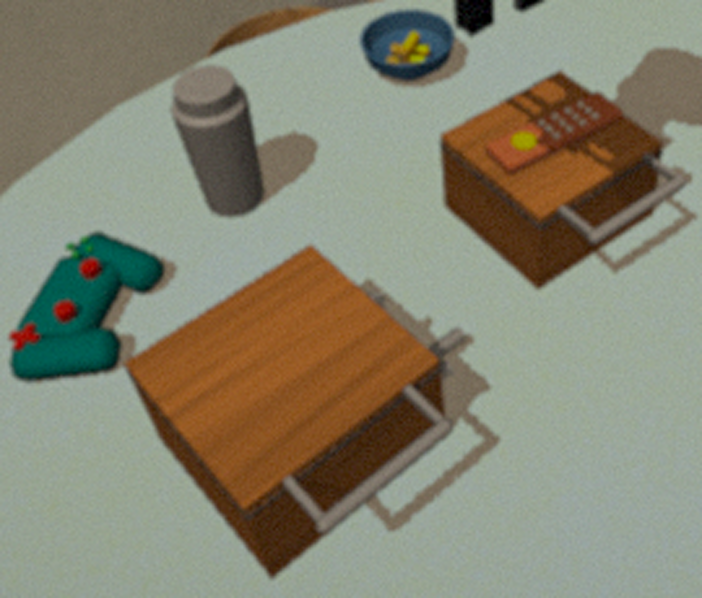

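Emit:
arm_command([
  [[0, 0, 0], 0],
  [[0, 0, 0], 0],
  [[0, 0, 0], 0],
  [[0, 0, 0], 0],
  [[0, 0, 0], 0],
  [[0, 0, 0], 0],
  [[0, 0, 0], 0],
  [[0, 0, 0], 0],
  [[0, 0, 0], 0],
  [[0, 0, 0], 0],
  [[0, 0, 0], 0],
  [[0, 0, 0], 0],
])

```text
clock: 17.9
tcp_pos: [0.5448, -0.0249, 0.3185]
tcp_rot: [0.765, 0.645, -0.0, 0.0]
ft_force: [-0.2, -0.1, 0.5]
gripper_width: 0.0005
```

```bash
python3 -c "
from s import *
a=optics.grab_frame('side'); o=cv2.imread('pics/side0.png')
d=cv2.GaussianBlur(cv2.absdiff(cv2.GaussianBlur(a,(5,5),0),cv2.GaussianBlur(o,(5,5),0)),(3,3),0).max(2)[210:360,170:325]; print(d.max(),(d>15).sum())
print(robot.job_done())"
```

```text
12 0
the job is handed in; nothing more can be done
None
```

I raised the stay box's lid by its handle until the stay locked and let go, and the lid stood open by itself at about 1.25 rad. I then pressed the knee down about 36 mm, moved clear, and the lid sank fully shut. I handed the job in at about 18 s of the 51 s allowed; no verdict is reported.

- **One miss:** my first press slipped in behind the push bar without touching it, and the stay stayed locked. I re-centred on the bar and the second press broke it.
- **Last checks:**
  - In the side view the stay box looks the same as in the first picture: no pixel differs by more than 12 grey levels.
  - The stay is folded.
  - The other box looks shut, with the remote still on its lid.
  - The wrist force is about zero, with the gripper well clear.
- **Not measured directly:** I judged the lid and knee angles from the pictures, the forces and the gripper position, because the interface gives no reading of those joints.

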